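# Reverse the ratchet and clamp the water filter's lid

### The arm

A 7-joint arm with a two-finger parallel gripper is mounted at the origin on a cart in front of the work surface, level with it; the furniture and walls round the work are solid. World frame = base frame: x ahead of the robot, y to its left, z up, the work surface at z = 0. Lengths are in m, angles in rad, forces in N, time in s.
With the tool pointing down it reaches from about 0.4 to 0.75 m from the base axis. Payload 19.5 kg.
Tool frame: the origin (TCP) lies at the very end of the fingers, on their centre line; the grasp point (between the pads) lies 19 mm behind it; z points along the fingers, y is the line along which they close (so a half turn about z gives the same grasp; the last joint's range is limited). The gripper opens to 85 mm and grips with 20 to 120 N. Pads are 22 mm wide; open, the fingers measure 114 mm over their backs; the gripper's body (76 mm by 85 mm) begins 54 mm behind the grasp point. The pads swing forward as they close: fully open they stand 13 mm farther back than shut.
Start: joints at [1.073, 0.707, -0.028, 1.485, 0.022, 0.951, -0.075], TCP at [0.253, -0.516, 0.231] pointing down, gripper open.
Joint ranges: [-2.71, 2.71], [-0.32, 2.16], [-1.57, 1.52], [0, 2.45], [-1.46, 4.6], [0, 2.02], [-2.83, 2.83]. Speed limits (rad/s): [1.89, 1.89, 2.57, 2.57, 3.01, 3.01, 3.01].

### API

Orientations are given as a unit quaternion [x, y, z, w].
In Python, from plant import manip gives the robot as it stands.
- The arm moves only by the tool play_rows, never from a script. Its argument "steps" is a list of rows, each an object of numbers: "dx", "dy", "dz": the shift along the tool's x, y, z in m; "yaw": the turn about the tool's z in degrees; "jaw": the finger opening in m, from 0 to 0.0854. A call has 1 to 12 rows; each row shifts and turns the commanded pose from where the row before left it, along the tool's axes as they then stand; what a row does not reach is not made up. A row lasts 1/10 s, in which the tool goes at most 50 mm and 8.59 degrees, less where a joint would pass 70% of its speed; a pose out of reach is approached as far as the arm can. A call with a gripper value outside its range is refused whole. The fingers move at their own pace and stop on an object; "force" is the grip in N (left out, the last holds). Time passes only in rows, so rows that do not move let the fingers close. It gives the time, the measured TCP pose, the force, the opening and the grip force at its end, in the units of the state.
- manip.read_state(): the state, without advancing time (a new reading comes with each control period).
- manip.camera(name): name is "scene" or "top" or "wrist"; returns a dict with "image" (480x640x3 uint8, red, green, blue), "z_map" (480x640 float32, m along the optical axis (not along the pixel's ray), 0 where there is no reading), "mtx" (3x3 intrinsics, pixels), "R" (3x3) and "t" (3): a world point X has camera coordinates R X + t; the wrist camera has in their place "mount" (4x4, takes a point from camera to tool coordinates, whose origin is the TCP and whose axes are the flange's). Camera axes: x right, y down, z forward; pixel columns grow to the right and rows downward; lengths in m; the calibration is good to about 2 mm. A picture is of the moment at which its call begins: read the wrist's pose just before it.
- manip.hand_in(): hands the job in; it is judged then, once.
The state is a dict: "t": time; "qpos": joint angles; "qvel": joint speeds; "joint_efforts": joint torques, N m; "position": TCP position; "tcp_rot": TCP orientation; "ft_force": force on the tool from outside, world axes, zero at the start; "ft_torque": the same for the moment, N m; "gripper_width": opening from 0.0 (shut) to 1.0 (fully open); "grasp_force": force on a finger pad.
Only numpy, scipy, OpenCV 4.12 (cv2) and the standard library are available. Lean on these libraries where they do the work, as an engineer would, in place of code of your own. Each camera call takes 0.05 s, during which the arm holds its last target. There are 200 camera calls.

### The job

The cartridge of the steel water filter has been changed and its lid is back on, but the ratchet handle of the clamp screw is still set to loosen. With a fingertip, gently push its small red lever over to the green dot (tighten), then swing the handle to and fro between the two posts until the screw clamps the lid firmly: stop when turning it on takes about 1.5 newton metres (11 newtons of push at the middle of the grip), because much more crushes the gasket. Then let go, and do not disturb the things standing around.

Things in the scene. Friction and masses are not known exactly. Their poses are not given: they have to be found in the camera images.
- clamp_frame: Fixed steel screw clamp round a countertop water filter, 145 x 210 x 186 mm: base plate, two posts at its y = +-85 mm (186 mm high, nuts 26 mm across), grey cross bar 140 to 158 mm up that carries the vertical screw in the middle. Origin: underside, on the screw's axis; z up; the handle's middle position points along its -x, at yaw 0 towards the robot. The filter is fixed inside.
- clamp_screw: Steel screw, 16 mm thick, vertical, quick-action, 16 mm a turn: clockwise from above it sinks and its foot presses on the lid. Its square end with a yellow mark tops the ratchet head (196 mm up). Origin on its axis, at the start level with the base's underside. It stays as left. Its foot starts 1 to 7 mm over the lid, different each run: the touch must be felt.
- filter_lid: Round steel lid of the filter, 123 mm across, on a gasket under the cross bar; origin in the middle of its underside. Not handled: the screw presses on it. Well clamped at 180 to 430 N; over 500 N the gasket is crushed. Once the screw bears on it, each radian adds about 230 N. Turning the handle on slowly takes 0.75 N m while the screw is free, 1.2 at 180 N, 1.5 at 300 N, 1.85 at 430 N.
- ratchet_handle (a joint): Handle angle about the screw's axis: 0 along the frame's -x, positive clockwise from above (tightening). Swings -1.25 to 1.25 rad, stays where left. 20 teeth: up to 0.5 rad is lost at a reversal. Lever at tighten: clockwise turns the screw, counter-clockwise clicks back (0.2 N m), the screw stays; at loosen the other way round. A cushion spring in the head yields 0.12 rad a N m.
- handle_grip (a point): Middle of the handle's black round grip, on its centre line, 174 mm above the worktop, 135 mm from the screw's axis. The grip is level, 23 mm thick, from 95 to 175 mm from the axis; inward follow a steel neck 18 mm wide and a round head of 74 mm, 164 to 184 mm up. Held firmly, it also passes a twist: torque on the handle = 0.135 m x push across it + moment about z.
- handle_axis (a point): Point on the common axis of screw and handle, level with handle_grip (174 mm up). The line from here to handle_grip is the handle's direction.
- pawl_lever (a joint): Angle of the small red pawl lever on the ratchet head, positive clockwise from above: -0.30 = loosen (red dot; the start), +0.30 = tighten (green dot). An over-centre spring snaps it to the nearer end; its tab moves 14 mm in all and takes 1 to 4 N sideways at first, less towards the middle. In ratcheting it jiggles down to +0.1. It bends at 20 N: push with a fingertip, do not pinch.
- lever_tab (a point): Upright tab of the red lever, 14 mm along the lever, 6 mm thick, 185 to 205 mm above the worktop; this point is in its middle, 197 mm up. The lever's pivot is on the handle's centre line 51 mm from the screw's axis; the tab stands 24 mm beyond it, towards the grip, over the neck.
- tumbler: Clear glass, 69 mm wide, 92 mm high, loose, origin under its middle. Bystander.
- salt_shaker: Grey-topped salt shaker, 44 mm wide, 90 mm high, loose, origin under its middle. Bystander.
- tin_small: Blue food tin, 75 mm wide, 58 mm high, loose, origin under its middle. Bystander.
- glass_ramekin: Small clear glass dish, 57 mm wide, 27 mm high, loose, origin under its middle. Bystander.

How it is judged:
On the way, in this order (a step that is already met when the one before it is completed fails the run):
1. the pawl lever has been pushed over to tighten (value of joint pawl_lever above 0.04 rad and contact force between clamp_screw and filter_lid below 100 N), for 0.2 s.
2. the screw clamps the lid with more than 180 N (contact force between clamp_screw and filter_lid above 180 N), for 0.2 s.
At the end, for the whole second after the job is handed in: The screw presses on the lid with 180 to 430 N (reached by stopping at 1.25 to 1.8 N m on the handle; 1.5 is the aim), the red lever is on the tighten side (over +0.04 rad), and the handle has been let go and is at rest (contact force between clamp_screw and filter_lid between 180 and 430 N and value of joint pawl_lever above 0.04 rad and velocity of joint ratchet_handle between -0.05 and 0.05 rad/s); the robot touches nothing.
It fails at once if the gasket is crushed: the screw presses on the lid with more than 500 N (contact force between clamp_screw and filter_lid above 500 N).
It fails at once if the red lever is pinched or forced with more than 20 N (contact force between the fingers and pawl_lever above 20 N).
It fails at once if the glass, the salt shaker, the tin or the small dish is shoved by more than 25 mm or tipped (distance of any of tumbler, salt_shaker, tin_small, glass_ramekin from where it was at the start of the episode above 0.025 m or angle between any of tumbler, salt_shaker, tin_small, glass_ramekin's own z axis and vertical above 0.3 rad).
It also fails if it takes over 72 s, if anything falls off the work surface, if the arm or the gripper's body presses on something with over 40 N, if the wrist force passes 120 N, or if a joint passes its speed limit or range.

## Working session

There is one attempt and no reset: what is moved stays moved. The work goes in short steps, Python scripts to look and compute and a tool call to move; the robot and the scene stay as the last step left them, time stands still between calls to the robot, and variables do not carry over. Pictures are saved under pics/ and viewed, at most 10 in all, crops included, and the job is handed in when it is done.

Besides the shell and the picture viewer there is one more tool, called after "Call:" as a command line: name --argument value ..., lists and objects as JSON in quotes. play_rows: Moves the arm, as the interface text tells. Its arguments: {"type":"object","properties":{"steps":{"type":"array"},"force":{"type":"number"}},"required":["steps"]}

```bash
mkdir -p pics; ls; python3 - <<'E'
from plant import manip
import cv2, numpy as np
s=manip.read_state()
for k in s: print(k, np.round(s[k],3))
for n in("scene","top"):
    c=manip.camera(n); cv2.imwrite(f"pics/{n}0.png",c["image"][:,:,::-1]); print(n,np.round(c["mtx"],1).tolist(),np.round(c["R"],3).tolist(),np.round(c["t"],3)); np.savez(f"{n}0.npz",**c)
E
```

```text
pics
t 0.0
qpos [ 1.073  0.707 -0.028  1.485  0.022  0.951 -0.076]
qvel [ 0.001 -0.     0.001 -0.    -0.001 -0.    -0.   ]
joint_efforts [-1.0000e-03 -8.8322e+01  1.2340e+00 -2.3618e+01  1.7000e-02  7.0000e-03
 -0.0000e+00]
position [ 0.253 -0.516  0.231]
tcp_rot [ 0.974  0.226 -0.    -0.001]
ft_force [-0.842 -0.449  0.597]
ft_torque [-0.007  0.004 -0.019]
grasp_force 0.0
gripper_width 1.004
scene [[526.4, 0.0, 319.1], [0.0, 526.4, 250.5], [0.0, 0.0, 1.0]] [[-0.708, -0.706, -0.011], [-0.491, 0.502, -0.712], [0.508, -0.499, -0.702]] [0.35  0.36  0.773]
top [[602.6, 0.0, 317.6], [0.0, 602.6, 244.3], [0.0, 0.0, 1.0]] [[-0.012, -1.0, -0.003], [-0.997, 0.012, -0.076], [0.076, 0.002, -0.997]] [-0.034  0.549  1.395]
```

View pics/scene0.png

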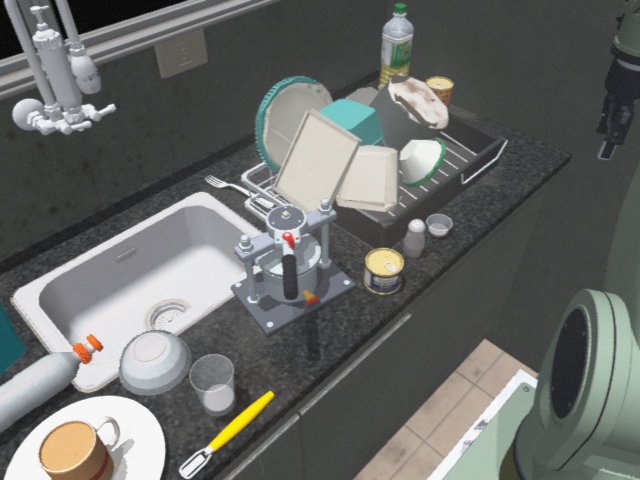

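View pics/top0.png

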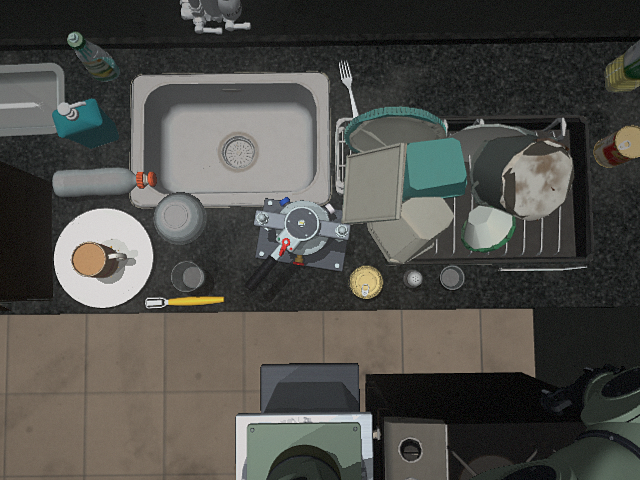

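The scene view shows the clamp at about (290,260), with its black grip pointing down to (290,295) and the red tab at (288,238). In the top view the head is at (302,223), the red tab at (285,245), the grip at about (262,275) and the nuts at (262,218) and (343,230).

```bash
cat > h.py <<'E'
import numpy as np, cv2
def cloud(c):
    z=c["z_map"]; v,u=np.indices(z.shape); K=c["mtx"]
    P=np.stack([(u-K[0,2])/K[0,0]*z,(v-K[1,2])/K[1,1]*z,z],-1)
    return (P-c["t"])@c["R"]      # R^T (P-t)
E
python3 - <<'E'
from h import *
for n in("scene","top"):
    c=dict(np.load(n+"0.npz")); P=cloud(c); im=c["image"].astype(int); ok=c["z_map"]>0
    r,g,b=im[...,0],im[...,1],im[...,2]
    near=ok&(P[...,0]>.3)&(P[...,0]<.75)&(abs(P[...,1])<.25)
    red=near&(r>130)&(g<70)&(b<70)&(P[...,2]>.17)
    blk=near&(im.max(-1)<60)&(P[...,2]>.165)&(P[...,2]<.2)
    yel=near&(r>140)&(g>120)&(b<90)&(P[...,2]>.185)
    head=near&(P[...,2]>.178)&(P[...,2]<.192)
    high=near&(P[...,2]>.178)
    bar=near&(P[...,2]>.152)&(P[...,2]<.164)
    for k,m in dict(red=red,blk=blk,yel=yel,head=head,bar=bar).items():
        q=P[m]; 
        if len(q): print(n,k,len(q),np.round(np.median(q,0),4),np.round(q.min(0),3),np.round(q.max(0),3))
    q=P[blk]; mu=q.mean(0); w=np.linalg.svd(q-mu)[2][0]; print("blk dir",w)
    cc=cv2.connectedComponentsWithStats(high.astype('uint8'))
    for i in range(1,cc[0]):
        if cc[2][i,4]>8: print(" high",cc[3][i].round(1),cc[2][i,4],np.round(np.median(P[cc[1]==i],0),3))
    # bystanders: points near
c=dict(np.load("top0.npz")); P=cloud(c); 
for v in range(235,300,6):
    print(v,[(u,int(1000*P[v,u,2])) for u in range(240,312,6)])
E
```

```text
scene red 51 [0.5191 0.0399 0.1939] [0.51  0.03  0.188] [0.541 0.044 0.208]
scene blk 89 [0.4459 0.1066 0.1789] [0.44  0.081 0.168] [0.465 0.114 0.186]
scene head 3098 [ 0.5647 -0.0088  0.1853] [ 0.44  -0.249  0.178] [0.75  0.114 0.192]
scene bar 1792 [ 0.5798 -0.1254  0.1584] [ 0.501 -0.234  0.152] [0.75  0.098 0.164]
blk dir [-0.24824955  0.90614468 -0.3424529 ]
 high [336.4 150.7] 5024 [ 0.629 -0.188  0.211]
 high [324.7 201.7] 54 [ 0.562 -0.086  0.184]
 high [287.5 239.7] 1901 [0.546 0.025 0.186]
 high [244.8 238.7] 66 [0.59  0.081 0.184]
top red 61 [0.5309 0.0285 0.1908] [0.513 0.014 0.185] [0.549 0.038 0.21 ]
top blk 445 [0.4778 0.0769 0.1846] [ 0.441 -0.156  0.171] [0.73  0.111 0.193]
top yel 1 [ 0.5815 -0.0053  0.197 ] [ 0.582 -0.005  0.197] [ 0.582 -0.005  0.197]
top head 2604 [ 0.5683 -0.009   0.1856] [ 0.443 -0.248  0.178] [0.75  0.111 0.192]
top bar 1339 [ 0.5824 -0.0889  0.1588] [ 0.503 -0.247  0.152] [0.744 0.094 0.164]
blk dir [-0.67949091  0.73366368  0.00545026]
 high [396.  189.5] 4945 [ 0.643 -0.202  0.218]
 high [288.1 239.4] 1790 [0.556 0.014 0.186]
 high [261.3 
[... 848 characters left out ...]
, 0), (288, 0), (294, 3), (300, 1), (306, 11)]
271 [(240, 1), (246, 0), (252, 2), (258, 186), (264, 186), (270, 1), (276, 0), (282, -7), (288, 1), (294, 5), (300, 2), (306, 5)]
277 [(240, -3), (246, -1), (252, 184), (258, 187), (264, 180), (270, 2), (276, 3), (282, -2), (288, 1), (294, -3), (300, 2), (306, 0)]
283 [(240, 0), (246, 179), (252, 185), (258, 181), (264, -2), (270, -3), (276, -5), (282, 2), (288, -4), (294, 5), (300, 0), (306, 4)]
289 [(240, 7), (246, 4), (252, 182), (258, 1), (264, 0), (270, 1), (276, 2), (282, -3), (288, 4), (294, 1), (300, 4), (306, 0)]
295 [(240, 1), (246, 1), (252, 0), (258, 1), (264, 0), (270, 2), (276, 3), (282, 4), (288, 5), (294, 3), (300, -4), (306, 1)]
```

```bash
python3 - <<'E'
from h import *
A=np.array([.5795,-.006])
for n in("scene","top"):
    c=dict(np.load(n+"0.npz")); P=cloud(c); im=c["image"].astype(int); ok=c["z_map"]>0
    d=np.linalg.norm(P[...,:2]-A,axis=-1)
    ang=np.degrees(np.arctan2(P[...,1]-A[1],P[...,0]-A[0]))
    m=ok&(d>.1)&(d<.18)&(P[...,2]>.165)&(P[...,2]<.2)&(ang>90)
    q=P[m]; mu=q.mean(0); w=np.linalg.svd(q-mu,full_matrices=False)[2][0]; w*=-np.sign(w[0])
    print(n,"grip",len(q),mu.round(4),w.round(3),"polar",np.degrees(np.arctan2(w[1],w[0])).round(1),"axis perp off",np.round((w[0]*(A-mu[:2])[1]-w[1]*(A-mu[:2])[0]),4), "mean ang",ang[m].mean().round(1), d[m].min(),d[m].max())
    t=ok&(im[...,0]>120)&(im[...,1]<80)&(im[...,2]<80)&(P[...,2]>.198)&(d<.12)
    print(" tab",t.sum(),P[t].mean(0).round(4), d[t].mean(),ang[t].mean())
    hd=ok&(d<.045)&(P[...,2]>.179)&(P[...,2]<.19)
    (cx,cy),r=cv2.minEnclosingCircle(P[hd&(d<.038)][:,:2].astype(np.float32)); print(" head",cx,cy,r)
    m=ok&(d<.012)&(P[...,2]>.192); print(" screw",m.sum(),P[m].mean(0).round(4) if m.any() else "")
    if n=="top":
        for y in np.arange(.34,-.36,-.04):
            row=[]
            for x in np.arange(.36,.80,.04):
                s=ok&(abs(P[...,0]-x)<.02)&(abs(P[...,1]-y)<.02); row.append(int(1000*P[s][:,2].max()) if s.any() else -1)
            print(round(y,2),row)
E
python3 - <<'E'
import cv2
a=cv2.imread("pics/top0.png")[195:300,225:365]; cv2.imwrite("pics/crop0.png",cv2.resize(a,None,fx=5,fy=5,interpolation=cv2.INTER_CUBIC))
E
```

```text
scene grip 579 [0.4692 0.0876 0.1825] [-0.762  0.643 -0.069] polar 139.8 axis perp off 0.0003 mean ang 139.7 0.1002006910281527 0.17755563582048794
 tab 22 [0.5169 0.0398 0.2033] 0.07757702448594096 143.78688412622313
 head 0.5789011120796204 -0.0053458139300346375 0.03744212165474892
 screw 31 [ 0.5781 -0.0039  0.196 ]
top grip 388 [0.4743 0.0806 0.1841] [-0.766  0.643 -0.007] polar 140.0 axis perp off -0.0013 mean ang 140.5 0.10000395529223141 0.17312978792130923
 tab 16 [0.5198 0.0343 0.2054] 0.07202628042147931 145.9425335753089
 head 0.5794314742088318 -0.006149063818156719 0.03793974593281746
 screw 32 [ 0.5804 -0.0082  0.1967]
0.34 [-866, 16, 12, 25, 27, 34, 54, 55, 53, 58, -117, -118]
0.3 [-867, 19, 90, 96, 8, 53, 63, 63, 49, -124, -124, -124]
0.26 [-864, 22, 94, 95, 96, 51, 65, 62, 44, -125, -128, -129]
0.22 [-861, 23, 95, 97, 94, 9, 43, 47, 13, -122, -128, -129]
0.18 [-860, 15, 21, 9, 9, 10, 9, 11, 14, -126, -131, -139]
0.14 [-863, 8, 8, 9, 8, 8, 11, 13, 11, -122, -128, -135]
0.1 [-861, 11, 192, 191, 22, 154, 187, 19, 18, -123, -127, -128]
0.06 [-867, 7, 175, 191, 191, 189, 193, 77, 13, -125, -128, -125]
0.02 [-857, 9, 8, 10, 210, 194, 192, 113, 13, -121, -126, -124]
-0.02 [-863, 8, 12, 37, 182, 201, 203, 116, 13, 11, 4, 4]
-0.06 [-859, 8, 10, 19, 111, 189, 193, 108, 13, 14, 15, 13]
-0.1 [-861, 9, 61, 64, 22, 191, 164, 139, 136, 161, 272, 263]
-0.14 [-859, 8, 62, 64, 9, 150, 211, 198, 194, 194, 303, 303]
-0.18 [-864, 10, 64, 139, 170, 263, 267, 265, 258, 255, 313, 313]
-0.22 [-861, 12, 44, 149, 219, 259, 263, 263, 266, 264, 315, 314]
-0.26 [-865, 9, 95, 110, 221, 227, 219, 244, 244, 245, 305, 303]
-0.3 [-862, 10, 10, 107, 142, 210, 201, 242, 244, 242, 279, -1]
-0.34 [-862, 9, 35, 108, 107, 68, 179, 240, 241, 241, 230, 133]
```

View pics/crop0.png

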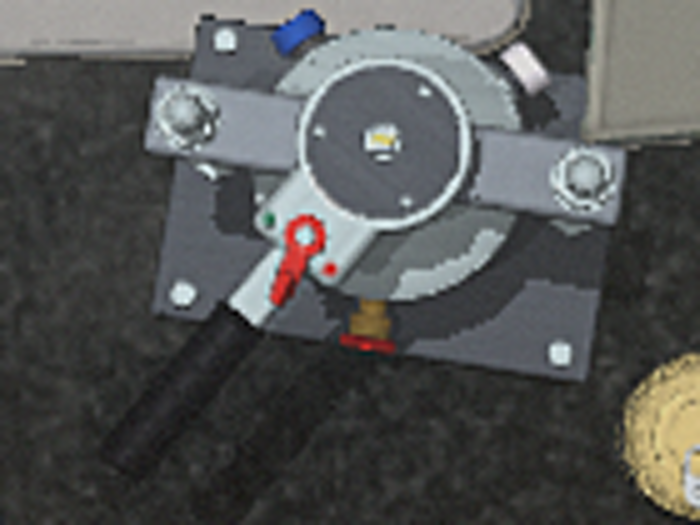

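The crop confirms it. The grip points to the lower left at polar 140°, the tab at about (283,285) leans to the red dot, and the green dot at (268,217) lies clockwise. The measured tab agrees with its expected place (0.518, 0.036).

```bash
cat >> h.py <<'E'
A=np.array([.5795,-.006])
def pose(s):
    x,y,z,w=s["tcp_rot"]; ex=np.array([1-2*(y*y+z*z),2*(x*y+z*w)])
    return np.array(s["position"]),np.degrees(np.arctan2(ex[1],ex[0]))
def rows(p0,a0,pts):
    """pts: list of (x,y,z,polar deg) absolute waypoints, one per row -> tool rows"""
    out=[]
    for x,y,z,a in pts:
        d=np.array([x,y,z])-p0; c,s=np.cos(np.radians(a0)),np.sin(np.radians(a0))
        out.append(dict(dx=round(c*d[0]+s*d[1],4),dy=round(s*d[0]-c*d[1],4),dz=round(-d[2],4),yaw=round(a0-a,2)))
        p0=np.array([x,y,z]);a0=a
    return out
def line(p0,a0,p1,a1,n): return [(*(p0+(p1-p0)*k/n),a0+(a1-a0)*k/n) for k in range(1,n+1)]
def show(r): 
    import json; print(json.dumps(r))
E
python3 - <<'E'
from h import *
from plant import manip
s=manip.read_state(); p,a=pose(s); print(p,a)
L=line(p,a,np.array([.496,.016,.26]),140,16)
r=rows(p,a,L); show(r[:8]); show(r[8:])
E
```

```text
[ 0.25300027 -0.51608594  0.23090585] 26.11548314198004
[{"dx": 0.0283, "dy": -0.0232, "dz": -0.0018, "yaw": -7.12}, {"dx": 0.0309, "dy": -0.0195, "dz": -0.0018, "yaw": -7.12}, {"dx": 0.0331, "dy": -0.0155, "dz": -0.0018, "yaw": -7.12}, {"dx": 0.0348, "dy": -0.0113, "dz": -0.0018, "yaw": -7.12}, {"dx": 0.0359, "dy": -0.0069, "dz": -0.0018, "yaw": -7.12}, {"dx": 0.0365, "dy": -0.0024, "dz": -0.0018, "yaw": -7.12}, {"dx": 0.0365, "dy": 0.0021, "dz": -0.0018, "yaw": -7.12}, {"dx": 0.0359, "dy": 0.0067, "dz": -0.0018, "yaw": -7.12}]
[{"dx": 0.0348, "dy": 0.0111, "dz": -0.0018, "yaw": -7.12}, {"dx": 0.0332, "dy": 0.0153, "dz": -0.0018, "yaw": -7.12}, {"dx": 0.0311, "dy": 0.0193, "dz": -0.0018, "yaw": -7.12}, {"dx": 0.0284, "dy": 0.023, "dz": -0.0018, "yaw": -7.12}, {"dx": 0.0254, "dy": 0.0263, "dz": -0.0018, "yaw": -7.12}, {"dx": 0.0219, "dy": 0.0293, "dz": -0.0018, "yaw": -7.12}, {"dx": 0.0181, "dy": 0.0318, "dz": -0.0018, "yaw": -7.12}, {"dx": 0.014, "dy": 0.0338, "dz": -0.0018, "yaw": -7.12}]
```

Call:
play_rows --steps '[{"dx":0.028,"dy":-0.023,"dz":-0.002,"yaw":-7,"jaw":0},{"dx":0.031,"dy":-0.0195,"dz":-0.002,"yaw":-7,"jaw":0},{"dx":0.033,"dy":-0.0155,"dz":-0.002,"yaw":-7,"jaw":0},{"dx":0.035,"dy":-0.011,"dz":-0.002,"yaw":-7,"jaw":0},{"dx":0.036,"dy":-0.007,"dz":-0.002,"yaw":-7,"jaw":0},{"dx":0.0365,"dy":-0.0025,"dz":-0.002,"yaw":-7,"jaw":0},{"dx":0.0365,"dy":0.002,"dz":-0.002,"yaw":-7,"jaw":0},{"dx":0.036,"dy":0.0065,"dz":-0.002,"yaw":-7,"jaw":0}]' --force 25

```text
t: 0.9
position: [0.3766, -0.2497, 0.2473]
tcp_rot: [0.752, 0.659, -0.0, -0.0]
ft_force: [0.9, 0.2, 0.4]
gripper_width: 0.001
grasp_force: 0.0
```

Call:
play_rows --steps '[{"dx":0.035,"dy":0.011,"dz":-0.002,"yaw":-7},{"dx":0.033,"dy":0.015,"dz":-0.002,"yaw":-7},{"dx":0.031,"dy":0.019,"dz":-0.002,"yaw":-7},{"dx":0.028,"dy":0.023,"dz":-0.002,"yaw":-7},{"dx":0.025,"dy":0.026,"dz":-0.002,"yaw":-7},{"dx":0.022,"dy":0.029,"dz":-0.002,"yaw":-7},{"dx":0.018,"dy":0.031,"dz":-0.002,"yaw":-7},{"dx":0.014,"dy":0.033,"dz":-0.002,"yaw":-7},{"yaw":0}]'

```text
invalid input
```

```bash
python3 - <<'E'
from h import *
from plant import manip
s=manip.read_state(); p,a=pose(s); print(s["t"],p,a,s["ft_force"],s["gripper_width"],s["qpos"].round(2) if hasattr(s["qpos"],'round') else s["qpos"])
c=manip.camera("wrist"); cv2.imwrite("pics/w1.png",c["image"][:,:,::-1]); print(c["mount"],c["mtx"])
R=cv2.Rodrigues(np.zeros(3))[0]
from scipy.spatial.transform import Rotation as Ro
z=c["z_map"];K=c["mtx"];v,u=np.indices(z.shape)
P=np.stack([(u-K[0,2])/K[0,0]*z,(v-K[1,2])/K[1,1]*z,z],-1)
M=np.array(c["mount"]);P=P@M[:3,:3].T+M[:3,3]
print("fingers z max",P[(z>0)&(z<.2)].max(0) if ((z>0)&(z<.2)).any() else None)
P=P@Ro.from_quat(s["tcp_rot"]).as_matrix().T+p
im=c["image"].astype(int);t=(z>0)&(im[...,0]>120)&(im[...,1]<80)&(im[...,2]<80)&(P[...,2]>.198)&(P[...,2]<.22)
print("tab",t.sum(),P[t].mean(0),P[t].min(0),P[t].max(0))
show(rows(p,a,[(.496,.016,.192,140)]))
E
```

```text
0.9 [ 0.37662732 -0.24970283  0.2473364 ] 82.40115957405303 [0.94415154 0.23125179 0.43737886] 0.0014934672103909354 [ 0.7   0.52 -0.3   1.88  0.21  0.78  0.15]
[[-1.18985415e-03 -9.49587299e-01 -3.13500471e-01  8.13918680e-02]
 [ 9.99999271e-01 -1.19401340e-03 -1.78734404e-04  6.92759197e-04]
 [-2.04599844e-04 -3.13500455e-01  9.49588028e-01 -1.42805491e-01]
 [ 0.00000000e+00  0.00000000e+00  0.00000000e+00  1.00000000e+00]] [[364.39131201   0.         323.30730856]
 [  0.         364.39131201 242.86546621]
 [  0.           0.           1.        ]]
fingers z max [0.079917   0.1738906  0.06721836]<stdin>:13: RuntimeWarning: Mean of empty slice.
  ret = um.true_divide(
Traceback (most recent call last):
ValueError: zero-size array to reduction operation minimum which has no identity
```

View pics/w1.png

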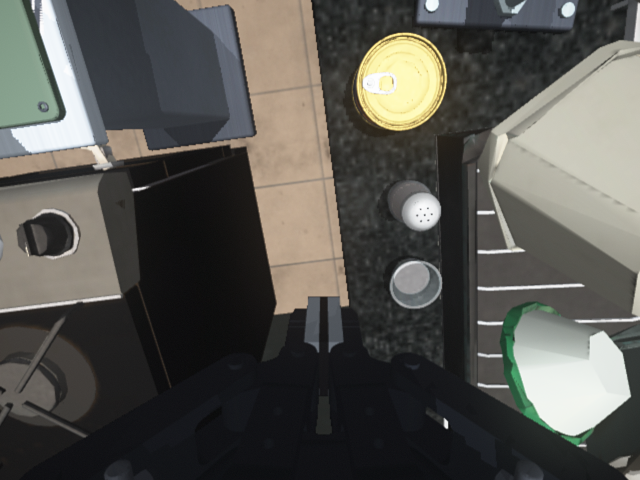

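The wrist view shows the shut fingers at (323,330), the tin at (402,80), the shaker at (415,208) and the clamp base at the top edge. The second move was refused, probably because the rows left out fields, so I'll resend it with every field filled.

Call:
play_rows --steps '[{"dx":0.035,"dy":0.011,"dz":-0.002,"yaw":-7,"jaw":0},{"dx":0.033,"dy":0.015,"dz":-0.002,"yaw":-7,"jaw":0},{"dx":0.031,"dy":0.019,"dz":-0.002,"yaw":-7,"jaw":0},{"dx":0.028,"dy":0.023,"dz":-0.002,"yaw":-7,"jaw":0},{"dx":0.025,"dy":0.026,"dz":-0.002,"yaw":-7,"jaw":0},{"dx":0.022,"dy":0.029,"dz":-0.002,"yaw":-7,"jaw":0},{"dx":0.018,"dy":0.031,"dz":-0.002,"yaw":-7,"jaw":0},{"dx":0.014,"dy":0.033,"dz":-0.002,"yaw":-7,"jaw":0},{"dx":0,"dy":0,"dz":0,"yaw":0,"jaw":0}]' --force 25

```text
t: 1.85
position: [0.503, 0.014, 0.2632]
tcp_rot: [0.353, 0.936, 0.001, -0.0]
ft_force: [-0.3, -0.8, 0.1]
gripper_width: -0.0
grasp_force: 0.0
```

```bash
cat >> h.py <<'E'
from scipy.spatial.transform import Rotation as Ro
def wcloud(s,c):
    z=c["z_map"];K=c["mtx"];v,u=np.indices(z.shape)
    P=np.stack([(u-K[0,2])/K[0,0]*z,(v-K[1,2])/K[1,1]*z,z],-1)
    M=np.array(c["mount"]);P=P@M[:3,:3].T+M[:3,3]
    return P@Ro.from_quat(s["tcp_rot"]).as_matrix().T+np.array(s["position"])
def tabgrip(P,im,z):
    im=im.astype(int); d=np.linalg.norm(P[...,:2]-A,axis=-1)
    t=(z>0)&(im[...,0]>110)&(im[...,1]<80)&(im[...,2]<80)&(P[...,2]>.196)&(P[...,2]<.215)&(d<.1)
    g=(z>0)&(im.max(-1)<75)&(abs(P[...,2]-.178)<.012)&(d>.1)&(d<.175)
    for n,m in(("tab",t),("grip",g)):
        if m.sum()>5:
            q=np.median(P[m],0); w=q[:2]-A; print(n,m.sum(),q.round(4),"r",np.hypot(*w).round(4),"polar",np.degrees(np.arctan2(w[1],w[0])).round(1))
E
python3 - <<'E'
from h import *
from plant import manip
s=manip.read_state(); p,a=pose(s); print(s["t"],p,a,s["ft_force"],np.round(s["qpos"],2))
c=manip.camera("wrist"); P=wcloud(s,c); tabgrip(P,c["image"],c["z_map"])
c=manip.camera("top"); tabgrip(cloud(c),c["image"],c["z_map"])
show(rows(p,a,[(.496,.016,.192,140)]))
E
```

```text
1.85 [0.50301325 0.0140269  0.26321774] 138.6322053543585 [-0.30589884 -0.8294165   0.11670051] [ 0.23  0.6  -0.57  1.68  0.37  0.97  0.37]
tab 249 [0.5165 0.0381 0.2047] r 0.0769 polar 145.0
grip 4845 [0.4717 0.0842 0.1839] r 0.1405 polar 140.1
grip 87 [0.4533 0.0995 0.1842] r 0.1645 polar 140.1
[{"dx": 0.0066, "dy": -0.0032, "dz": 0.0712, "yaw": -1.37}]
```

Call:
play_rows --steps '[{"dx":0.0065,"dy":-0.003,"dz":0.036,"yaw":-1.4,"jaw":0},{"dx":0,"dy":0,"dz":0.035,"yaw":0,"jaw":0},{"dx":0,"dy":0.004,"dz":0,"yaw":0,"jaw":0},{"dx":0,"dy":0.003,"dz":0,"yaw":0,"jaw":0},{"dx":0,"dy":0.0,"dz":0,"yaw":0,"jaw":0}]' --force 25

```text
t: 2.45
position: [0.5006, 0.0176, 0.1938]
tcp_rot: [0.346, 0.938, 0.001, 0.001]
ft_force: [-0.2, -0.2, -0.2]
gripper_width: -0.006
grasp_force: 0.0
```

Call:
play_rows --steps '[{"dx":0,"dy":0.001,"dz":0,"yaw":0,"jaw":0},{"dx":0,"dy":0.001,"dz":0,"yaw":0,"jaw":0},{"dx":0,"dy":0.001,"dz":0,"yaw":0,"jaw":0},{"dx":0,"dy":0.001,"dz":0,"yaw":0,"jaw":0},{"dx":0,"dy":0.001,"dz":0,"yaw":0,"jaw":0},{"dx":0,"dy":0.001,"dz":0,"yaw":0,"jaw":0},{"dx":0,"dy":0.001,"dz":0,"yaw":0,"jaw":0}]' --force 25

```text
t: 3.15
position: [0.5043, 0.0227, 0.1923]
tcp_rot: [0.346, 0.938, 0.0, -0.0]
ft_force: [-0.0, 0.2, 0.3]
gripper_width: 0.002
grasp_force: 0.0
```

```bash
cat > look.py <<'E'
from h import *
from plant import manip
s=manip.read_state(); p,a=pose(s); print(round(s["t"],2),p.round(4),a.round(2),np.round(s["ft_force"],2),np.round(s["ft_torque"],3),np.round(s["gripper_width"],3),s["grasp_force"])
c=manip.camera("wrist"); P=wcloud(s,c); tabgrip(P,c["image"],c["z_map"])
E
python3 look.py
```

```text
3.15 [0.5043 0.0227 0.1923] 139.51 [-0.02  0.2   0.35] [ 0.051 -0.014 -0.006] 0.002 0.0
tab 543 [0.5157 0.0387 0.2049] r 0.0779 polar 145.0
grip 9744 [0.4707 0.0847 0.184 ] r 0.1416 polar 140.2
```

Call:
play_rows --steps '[{"dx":0,"dy":0.001,"dz":0,"yaw":0,"jaw":0},{"dx":0,"dy":0.001,"dz":0,"yaw":0,"jaw":0},{"dx":0,"dy":0.001,"dz":0,"yaw":0,"jaw":0},{"dx":0,"dy":0.001,"dz":0,"yaw":0,"jaw":0},{"dx":0,"dy":0.001,"dz":0,"yaw":0,"jaw":0},{"dx":0,"dy":0.001,"dz":0,"yaw":0,"jaw":0}]' --force 25

```text
t: 3.8
position: [0.5081, 0.0273, 0.1923]
tcp_rot: [0.346, 0.938, -0.0, -0.0]
ft_force: [-2.6, -0.5, -0.0]
gripper_width: 0.004
grasp_force: 0.9
```

```bash
python3 look.py
```

```text
3.8 [0.5081 0.0273 0.1923] 139.52 [-2.56 -0.51 -0.02] [-0.11   0.439  0.054] 0.004 0.883694461081177
tab 497 [0.5184 0.0427 0.2049] r 0.0781 polar 141.4
grip 9769 [0.476  0.0905 0.184 ] r 0.1415 polar 137.0
```

The handle clicks along with the lever, which fits the loosen setting. I'll follow it round to its stop, where the lever has to give way.

Call:
play_rows --steps '[{"dx":0.001,"dy":0.004,"dz":0,"yaw":3,"jaw":0},{"dx":0.001,"dy":0.004,"dz":0,"yaw":3,"jaw":0},{"dx":0.001,"dy":0.004,"dz":0,"yaw":3,"jaw":0},{"dx":0.001,"dy":0.004,"dz":0,"yaw":3,"jaw":0},{"dx":0.001,"dy":0.004,"dz":0,"yaw":3,"jaw":0},{"dx":0.001,"dy":0.004,"dz":0,"yaw":3,"jaw":0},{"dx":0.001,"dy":0.004,"dz":0,"yaw":3,"jaw":0},{"dx":0.001,"dy":0.004,"dz":0,"yaw":3,"jaw":0},{"dx":0.001,"dy":0.004,"dz":0,"yaw":3,"jaw":0}]' --force 25

```text
t: 4.75
position: [0.5306, 0.0556, 0.1922]
tcp_rot: [0.557, 0.831, -0.001, -0.0]
ft_force: [-7.6, -3.7, 3.3]
gripper_width: 0.001
grasp_force: 4.2
```

```bash
python3 look.py
```

```text
4.75 [0.5306 0.0556 0.1922] 112.37 [-7.55 -3.72  3.33] [-0.989  1.454 -0.093] 0.001 4.183097071945667
tab 399 [0.5462 0.0664 0.205 ] r 0.0797 polar 114.7
grip 9654 [0.5066 0.1153 0.1841] r 0.1415 polar 121.0
```

The lever has flipped: the tab at 114.7° is now clockwise of the handle at 121°. I'll back off, rise and line up over the grip.

```bash
python3 - <<'E'
from h import *
from plant import manip
s=manip.read_state(); p,a=pose(s)
c,sn=np.cos(np.radians(a)),np.sin(np.radians(a)); y=np.array([sn,-c])
q=p.copy(); q[:2]-=.018*y; q2=q.copy(); q2[2]=.27
print(np.round(s["qpos"],2))
show(rows(p,a,[(*q,a),(*q2,a)]+line(q2,a,np.array([.509,.1114,.25]),121,3)))
E
```

```text
[ 0.03  0.71 -0.36  1.68  0.33  0.81 -0.1 ]
[{"dx": 0.0, "dy": -0.018, "dz": -0.0, "yaw": 0.0}, {"dx": 0.0, "dy": 0.0, "dz": -0.0778, "yaw": 0.0}, {"dx": 0.0199, "dy": 0.0062, "dz": 0.0067, "yaw": -2.94}, {"dx": 0.0195, "dy": 0.0072, "dz": 0.0067, "yaw": -2.94}, {"dx": 0.0191, "dy": 0.0082, "dz": 0.0067, "yaw": -2.94}]
```

Call:
play_rows --steps '[{"dx":0,"dy":-0.018,"dz":0,"yaw":0,"jaw":0},{"dx":0,"dy":0,"dz":-0.04,"yaw":0,"jaw":0},{"dx":0,"dy":0,"dz":-0.04,"yaw":0,"jaw":0.06},{"dx":0.02,"dy":0.006,"dz":0.006,"yaw":-3,"jaw":0.06},{"dx":0.0195,"dy":0.007,"dz":0.007,"yaw":-3,"jaw":0.06},{"dx":0.019,"dy":0.008,"dz":0.007,"yaw":-3,"jaw":0.06},{"dx":0,"dy":0,"dz":0,"yaw":0,"jaw":0.06},{"dx":0,"dy":0,"dz":0,"yaw":0,"jaw":0.06}]' --force 40

```text
t: 5.6
position: [0.5083, 0.1111, 0.2523]
tcp_rot: [0.489, 0.873, 0.0, 0.0]
ft_force: [0.8, -0.6, 0.2]
gripper_width: 0.704
grasp_force: 0.0
```

```bash
python3 look.py; python3 - <<'E'
from h import *
from plant import manip
s=manip.read_state(); p,a=pose(s)
c=manip.camera("top"); P=cloud(c); tabgrip(P,c["image"],c["z_map"])
cv2.imwrite("pics/w2.png",manip.camera("wrist")["image"][:,:,::-1])
show(rows(p,a,[(.509,.1114,.155,121)]))
E
```

```text
5.6 [0.5083 0.1111 0.2523] 121.51 [ 0.84 -0.59  0.21] [-0.029 -0.006 -0.004] 0.704 0.0
tab 229 [0.5378 0.0603 0.2049] r 0.0783 polar 122.1
grip 4020 [0.4943 0.1054 0.1841] r 0.1403 polar 127.4
tab 18 [0.5411 0.0528 0.2063] r 0.0702 polar 123.2
grip 7 [ 0.5831 -0.1445  0.1848] r 0.1385 polar -88.5
[{"dx": 0.0004, "dy": 0.001, "dz": 0.0974, "yaw": 0.45}]
```

View pics/w2.png

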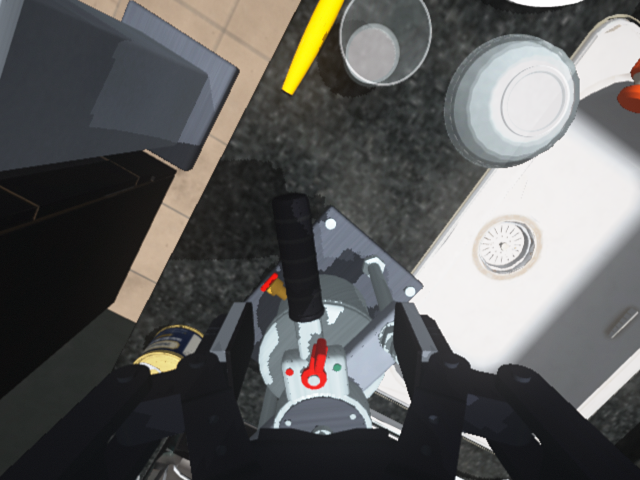

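The wrist view shows the tab at (318,352) leaning to the green dot at (337,367), and the grip running from (298,200) to (310,315). The cushion let the handle back to 127.4°, so I correct for that and descend.

```bash
python3 - <<'E'
from h import *
from plant import manip
s=manip.read_state(); p,a=pose(s)
f=np.radians(127.4); g=A+.137*np.array([np.cos(f),np.sin(f)])
show(rows(p,a,[(*g,.155,127.4)]))
E
```

```text
[{"dx": -0.0001, "dy": -0.0142, "dz": 0.0975, "yaw": -5.97}]
```

Call:
play_rows --steps '[{"dx":0,"dy":-0.014,"dz":0.01,"yaw":-6,"jaw":0.06},{"dx":0,"dy":0,"dz":0.03,"yaw":0,"jaw":0.06},{"dx":0,"dy":0,"dz":0.03,"yaw":0,"jaw":0.06},{"dx":0,"dy":0,"dz":0.0275,"yaw":0,"jaw":0.06},{"dx":0,"dy":0,"dz":0,"yaw":0,"jaw":0.015},{"dx":0,"dy":0,"dz":0,"yaw":0,"jaw":0.015},{"dx":0,"dy":0,"dz":0,"yaw":0,"jaw":0.015},{"dx":0,"dy":0,"dz":0,"yaw":0,"jaw":0.015},{"dx":0,"dy":0,"dz":0,"yaw":0,"jaw":0.015}]' --force 40

```text
t: 6.65
position: [0.4967, 0.1037, 0.1561]
tcp_rot: [0.442, 0.897, 0.001, 0.001]
ft_force: [-1.8, -0.7, 10.5]
gripper_width: 0.257
grasp_force: 39.6
```

```bash
cat > st.py <<'E'
from h import *
from plant import manip
import sys
s=manip.read_state(); p,a=pose(s); F=np.array(s["ft_force"]); w=p[:2]-A; r=np.hypot(*w); ph=np.degrees(np.arctan2(w[1],w[0]))
n=np.array([w[1],-w[0]])/r   # clockwise tangent
push=-F[:2]@n   # force of tool on handle, clockwise
Mz=s["ft_torque"][2]  # on tool, ccw +  => on handle clockwise +
print("t",round(s["t"],2),"p",p.round(4),"tool",a.round(1),"r",r.round(4),"pos polar",ph.round(1),"angle",np.round(np.radians(170-ph),3),"F",F.round(1),"push",push.round(2),"rad",(F[:2]@w/r).round(1),"Mz",round(Mz,3),"T",(push*r+Mz).round(3),"w",round(s["gripper_width"],3),"j7",np.round(s["qpos"],2))
if len(sys.argv)>1:
    # target polar, deg per row, count
    t,step=map(float,sys.argv[1:3]); pts=[];aa=a
    ph0=a; k=int(np.ceil(abs(t-a)/step))
    for i in range(1,k+1):
        f=a+(t-a)*i/k; pts.append((*(A+.137*np.array([np.cos(np.radians(f)),np.sin(np.radians(f))])),.155,f))
    R=rows(p,a,pts); show(R[:2]); print(k); show(R[-1:])
E
python3 st.py 225 7
```

```text
t 6.65 p [0.4967 0.1037 0.1561] tool 127.5 r 0.1375 pos polar 127.1 angle 0.75 F [-1.8 -0.7 10.5] push 1.87 rad 0.5 Mz -0.189 T 0.068 w 0.257 j7 [-0.05  0.74 -0.4   1.82  0.44  0.67 -0.05]
[{"dx": -0.0015, "dy": -0.0176, "dz": 0.0011, "yaw": -6.97}, {"dx": -0.001, "dy": -0.0166, "dz": -0.0, "yaw": -6.97}]
14
[{"dx": -0.001, "dy": -0.0166, "dz": -0.0, "yaw": -6.97}]
```

Call:
play_rows --steps '[{"dx":-0.001,"dy":-0.0167,"dz":0,"yaw":-7,"jaw":0.015},{"dx":-0.001,"dy":-0.0167,"dz":0,"yaw":-7,"jaw":0.015},{"dx":-0.001,"dy":-0.0167,"dz":0,"yaw":-7,"jaw":0.015},{"dx":-0.001,"dy":-0.0167,"dz":0,"yaw":-7,"jaw":0.015},{"dx":-0.001,"dy":-0.0167,"dz":0,"yaw":-7,"jaw":0.015},{"dx":-0.001,"dy":-0.0167,"dz":0,"yaw":-7,"jaw":0.015},{"dx":-0.001,"dy":-0.0167,"dz":0,"yaw":-7,"jaw":0.015}]' --force 40

```text
t: 7.35
position: [0.4423, 0.003, 0.156]
tcp_rot: [0.028, 1.0, -0.0, 0.0]
ft_force: [-5.5, 0.7, 15.3]
gripper_width: 0.258
grasp_force: 40.1
```

```bash
python3 st.py 225 7
```

```text
t 7.35 p [0.4423 0.003  0.156 ] tool 176.8 r 0.1375 pos polar 176.3 angle -0.109 F [-5.5  0.7 15.3] push -0.34 rad 5.6 Mz -0.018 T -0.064 w 0.258 j7 [ 0.29  0.71 -0.64  2.03  0.73  0.63  0.67]
[{"dx": -0.0015, "dy": -0.0178, "dz": 0.001, "yaw": -6.88}, {"dx": -0.001, "dy": -0.0164, "dz": -0.0, "yaw": -6.88}]
7
[{"dx": -0.001, "dy": -0.0164, "dz": -0.0, "yaw": -6.88}]
```

Call:
play_rows --steps '[{"dx":-0.001,"dy":-0.0167,"dz":-0.001,"yaw":-7,"jaw":0.015},{"dx":-0.001,"dy":-0.0167,"dz":0,"yaw":-7,"jaw":0.015},{"dx":-0.001,"dy":-0.0167,"dz":0,"yaw":-7,"jaw":0.015},{"dx":-0.001,"dy":-0.0167,"dz":0,"yaw":-7,"jaw":0.015},{"dx":-0.001,"dy":-0.0167,"dz":0,"yaw":-7,"jaw":0.015},{"dx":-0.001,"dy":-0.0167,"dz":0,"yaw":-7,"jaw":0.015},{"dx":-0.001,"dy":-0.0167,"dz":0,"yaw":-7,"jaw":0.015},{"dx":-0.0005,"dy":-0.0143,"dz":0,"yaw":-6,"jaw":0.015},{"dx":0,"dy":0,"dz":0,"yaw":0,"jaw":0.015}]' --force 40

```text
t: 8.25
position: [0.4946, -0.1134, 0.1562]
tcp_rot: [-0.435, 0.9, -0.0, 0.0]
ft_force: [-3.9, -0.7, 5.3]
gripper_width: 0.25
grasp_force: 42.9
```

```bash
python3 st.py 101 6
```

```text
t 8.25 p [ 0.4946 -0.1134  0.1562] tool -128.4 r 0.1368 pos polar -128.3 angle 5.207 F [-3.9 -0.7  5.3] push -2.63 rad 3.0 Mz 0.405 T 0.044 w 0.25 j7 [ 0.64  0.87 -0.95  1.81  0.87  0.94  1.77]
[{"dx": -0.0006, "dy": -0.0139, "dz": 0.0012, "yaw": -5.88}, {"dx": -0.0007, "dy": -0.014, "dz": -0.0, "yaw": -5.88}]
39
[{"dx": -0.0007, "dy": -0.014, "dz": -0.0, "yaw": -5.88}]
```

Call:
play_rows --steps '[{"dx":-0.001,"dy":0.0143,"dz":0,"yaw":6,"jaw":0.015},{"dx":-0.001,"dy":0.0143,"dz":0,"yaw":6,"jaw":0.015},{"dx":-0.0007,"dy":0.0143,"dz":0,"yaw":6,"jaw":0.015},{"dx":-0.0007,"dy":0.0143,"dz":0,"yaw":6,"jaw":0.015},{"dx":-0.0007,"dy":0.0143,"dz":0,"yaw":6,"jaw":0.015},{"dx":-0.0007,"dy":0.0143,"dz":0,"yaw":6,"jaw":0.015},{"dx":-0.0007,"dy":0.0143,"dz":0,"yaw":6,"jaw":0.015},{"dx":-0.0007,"dy":0.0143,"dz":0,"yaw":6,"jaw":0.015},{"dx":-0.0007,"dy":0.0143,"dz":0,"yaw":6,"jaw":0.015},{"dx":-0.0007,"dy":0.0143,"dz":0,"yaw":6,"jaw":0.015},{"dx":-0.0007,"dy":0.0143,"dz":0,"yaw":6,"jaw":0.015}]' --force 40

```text
t: 9.35
position: [0.4463, 0.0289, 0.1564]
tcp_rot: [0.13, 0.992, -0.001, 0.0]
ft_force: [5.4, -6.8, -7.6]
gripper_width: 0.252
grasp_force: 41.6
```

```bash
sed -i 's/^n=np/ph%=360;a=a%360\nn=np/' st.py; python3 st.py 101 6
```

```text
t 9.35 p [0.4463 0.0289 0.1564] tool 165.1 r 0.1377 pos polar 165.3 angle 0.082 F [ 5.4 -6.8 -7.6] push 5.2 rad -6.9 Mz 0.334 T 1.05 w 0.252 j7 [ 0.2   0.71 -0.59  2.02  0.68  0.62  0.46]
[{"dx": -0.0014, "dy": 0.0144, "dz": 0.0014, "yaw": 5.83}, {"dx": -0.0007, "dy": 0.0139, "dz": -0.0, "yaw": 5.83}]
11
[{"dx": -0.0007, "dy": 0.0139, "dz": -0.0, "yaw": 5.83}]
```

Call:
play_rows --steps '[{"dx":-0.0005,"dy":0.0072,"dz":0,"yaw":3,"jaw":0.015},{"dx":-0.0003,"dy":0.0048,"dz":0,"yaw":2,"jaw":0.015},{"dx":0,"dy":0.0024,"dz":0,"yaw":1,"jaw":0.015},{"dx":0,"dy":0.0024,"dz":0,"yaw":1,"jaw":0.015}]' --force 40

```text
t: 9.75
position: [0.4514, 0.0445, 0.1563]
tcp_rot: [0.188, 0.982, -0.001, -0.0]
ft_force: [-4.2, -4.7, -2.2]
gripper_width: 0.255
grasp_force: 42.1
```

```bash
python3 st.py 101 6
```

```text
t 9.75 p [0.4514 0.0445 0.1563] tool 158.3 r 0.1377 pos polar 158.5 angle 0.201 F [-4.2 -4.7 -2.2] push 5.9 rad 2.2 Mz 0.384 T 1.196 w 0.255 j7 [ 0.15  0.71 -0.56  2.    0.64  0.62  0.35]
[{"dx": -0.0013, "dy": 0.0141, "dz": 0.0013, "yaw": 5.73}, {"dx": -0.0007, "dy": 0.0137, "dz": -0.0, "yaw": 5.73}]
10
[{"dx": -0.0007, "dy": 0.0137, "dz": -0.0, "yaw": 5.73}]
```

Call:
play_rows --steps '[{"dx":0,"dy":0.0036,"dz":0,"yaw":1.5,"jaw":0.015},{"dx":-0.0002,"dy":0.0036,"dz":0,"yaw":1.5,"jaw":0.015},{"dx":-0.0002,"dy":0.0036,"dz":0,"yaw":1.5,"jaw":0.015},{"dx":-0.0002,"dy":0.0036,"dz":0,"yaw":1.5,"jaw":0.015}]' --force 40

```text
t: 10.15
position: [0.4574, 0.0575, 0.1563]
tcp_rot: [0.239, 0.971, -0.001, -0.0]
ft_force: [-7.6, -2.2, 0.1]
gripper_width: 0.249
grasp_force: 42.3
```

```bash
python3 st.py
```

```text
t 10.15 p [0.4574 0.0575 0.1563] tool 152.3 r 0.1376 pos polar 152.5 angle 0.305 F [-7.6 -2.2  0.1] push 5.46 rad 5.7 Mz 0.287 T 1.039 w 0.249 j7 [ 0.11  0.71 -0.53  1.97  0.6   0.62  0.27]
```

Call:
play_rows --steps '[{"dx":-0.0002,"dy":0.0036,"dz":0,"yaw":1.5,"jaw":0.015},{"dx":-0.0002,"dy":0.0036,"dz":0,"yaw":1.5,"jaw":0.015}]' --force 40

```text
t: 10.35
position: [0.4609, 0.0638, 0.1563]
tcp_rot: [0.264, 0.964, -0.001, -0.001]
ft_force: [-10.3, -2.4, 0.1]
gripper_width: 0.251
grasp_force: 42.3
```

```bash
python3 st.py
```

```text
t 10.35 p [0.4609 0.0638 0.1563] tool 149.3 r 0.1376 pos polar 149.5 angle 0.357 F [-10.3  -2.4   0.1] push 7.36 rad 7.7 Mz 0.269 T 1.282 w 0.251 j7 [ 0.09  0.71 -0.52  1.96  0.58  0.63  0.22]
```

Call:
play_rows --steps '[{"dx":0.0008,"dy":0.0036,"dz":0,"yaw":1.5,"jaw":0.015},{"dx":-0.0001,"dy":0.0036,"dz":0,"yaw":1.5,"jaw":0.015},{"dx":-0.0001,"dy":0.0036,"dz":0,"yaw":1.5,"jaw":0.015},{"dx":-0.0001,"dy":0.0036,"dz":0,"yaw":1.5,"jaw":0.015}]' --force 40

```text
t: 10.75
position: [0.4688, 0.0758, 0.1563]
tcp_rot: [0.315, 0.949, -0.001, -0.0]
ft_force: [-4.3, -4.8, -2.6]
gripper_width: 0.256
grasp_force: 42.0
```

```bash
python3 st.py
```

```text
t 10.75 p [0.4688 0.0758 0.1563] tool 143.3 r 0.1376 pos polar 143.5 angle 0.462 F [-4.3 -4.8 -2.6] push 6.37 rad 0.6 Mz 0.238 T 1.114 w 0.256 j7 [ 0.05  0.72 -0.49  1.93  0.55  0.63  0.14]
```

Call:
play_rows --steps '[{"dx":0,"dy":0.0012,"dz":0,"yaw":0.5,"jaw":0.015},{"dx":0,"dy":0.0012,"dz":0,"yaw":0.5,"jaw":0.015}]' --force 40

```text
t: 10.95
position: [0.4703, 0.0777, 0.1563]
tcp_rot: [0.323, 0.946, -0.001, -0.0]
ft_force: [-4.3, -4.4, -0.9]
gripper_width: 0.255
grasp_force: 42.1
```

```bash
python3 st.py
```

```text
t 10.95 p [0.4703 0.0777 0.1563] tool 142.3 r 0.1376 pos polar 142.5 angle 0.479 F [-4.3 -4.4 -0.9] push 6.08 rad 0.7 Mz 0.286 T 1.123 w 0.255 j7 [ 0.04  0.72 -0.48  1.92  0.54  0.64  0.13]
```

Call:
play_rows --steps '[{"dx":0,"dy":0.0012,"dz":0,"yaw":0.5,"jaw":0.015},{"dx":0,"dy":0.0012,"dz":0,"yaw":0.5,"jaw":0.015}]' --force 40

```text
t: 11.15
position: [0.4717, 0.0795, 0.1563]
tcp_rot: [0.331, 0.944, -0.001, -0.0]
ft_force: [-4.3, -4.5, -1.4]
gripper_width: 0.256
grasp_force: 42.1
```

```bash
python3 st.py
```

```text
t 11.15 p [0.4717 0.0795 0.1563] tool 141.3 r 0.1376 pos polar 141.6 angle 0.496 F [-4.3 -4.5 -1.4] push 6.19 rad 0.6 Mz 0.271 T 1.122 w 0.256 j7 [ 0.03  0.72 -0.48  1.91  0.53  0.64  0.11]
```

Call:
play_rows --steps '[{"dx":0,"dy":0.0036,"dz":0,"yaw":1.5,"jaw":0.015},{"dx":0,"dy":0.0036,"dz":0,"yaw":1.5,"jaw":0.015},{"dx":-0.0001,"dy":0.0036,"dz":0,"yaw":1.5,"jaw":0.015},{"dx":-0.0001,"dy":0.0036,"dz":0,"yaw":1.5,"jaw":0.015},{"dx":0,"dy":0.0036,"dz":0,"yaw":1.5,"jaw":0.015},{"dx":0,"dy":0.0036,"dz":0,"yaw":1.5,"jaw":0.015},{"dx":-0.0001,"dy":0.0036,"dz":0,"yaw":1.5,"jaw":0.015},{"dx":-0.0001,"dy":0.0036,"dz":0,"yaw":1.5,"jaw":0.015},{"dx":0,"dy":0.0012,"dz":0,"yaw":0.5,"jaw":0.015},{"dx":0,"dy":0.0012,"dz":0,"yaw":0.5,"jaw":0.015}]' --force 40

```text
t: 12.15
position: [0.4938, 0.1015, 0.1563]
tcp_rot: [0.436, 0.9, -0.001, 0.0]
ft_force: [-3.5, -5.4, -1.9]
gripper_width: 0.25
grasp_force: 42.1
```

```bash
python3 st.py
```

```text
t 12.15 p [0.4938 0.1015 0.1563] tool 128.3 r 0.1375 pos polar 128.6 angle 0.723 F [-3.5 -5.4 -1.9] push 6.11 rad -2.0 Mz 0.279 T 1.119 w 0.25 j7 [-0.04  0.74 -0.42  1.83  0.45  0.67 -0.05]
```

Call:
play_rows --steps '[{"dx":0,"dy":0.0012,"dz":0,"yaw":0.5,"jaw":0.015},{"dx":0,"dy":0.0012,"dz":0,"yaw":0.5,"jaw":0.015},{"dx":0,"dy":0.0012,"dz":0,"yaw":0.5,"jaw":0.015}]' --force 40

```text
t: 12.45
position: [0.4966, 0.1037, 0.1563]
tcp_rot: [0.447, 0.894, -0.001, 0.0]
ft_force: [-3.7, -4.5, -1.8]
gripper_width: 0.251
grasp_force: 42.0
```

```bash
python3 st.py
```

```text
t 12.45 p [0.4966 0.1037 0.1563] tool 126.8 r 0.1375 pos polar 127.1 angle 0.749 F [-3.7 -4.5 -1.8] push 5.71 rad -1.3 Mz 0.286 T 1.071 w 0.251 j7 [-0.04  0.74 -0.41  1.82  0.45  0.68 -0.07]
```

The slow-turn torque is flat at about 1.1 N m from 0.48 to 0.75 rad, so the screw is still free. My absolute torque reads somewhat high or the friction does, so I'll use the rise above this baseline and the angle after touch as well.

Call:
play_rows --steps '[{"dx":0,"dy":0.0072,"dz":0,"yaw":3,"jaw":0.015},{"dx":-0.0002,"dy":0.0072,"dz":0,"yaw":3,"jaw":0.015},{"dx":-0.0002,"dy":0.0072,"dz":0,"yaw":3,"jaw":0.015},{"dx":-0.0002,"dy":0.0072,"dz":0,"yaw":3,"jaw":0.015},{"dx":-0.0002,"dy":0.0072,"dz":0,"yaw":3,"jaw":0.015},{"dx":-0.0002,"dy":0.0072,"dz":0,"yaw":3,"jaw":0.015},{"dx":-0.0002,"dy":0.0072,"dz":0,"yaw":3,"jaw":0.015},{"dx":-0.0002,"dy":0.0048,"dz":0,"yaw":2,"jaw":0.015},{"dx":0,"dy":0.0012,"dz":0,"yaw":0.5,"jaw":0.015},{"dx":0,"dy":0.0012,"dz":0,"yaw":0.5,"jaw":0.015}]' --force 40

```text
t: 13.45
position: [0.5483, 0.1276, 0.1563]
tcp_rot: [0.624, 0.782, -0.001, 0.0]
ft_force: [-6.4, -6.7, -0.7]
gripper_width: 0.254
grasp_force: 42.2
```

```bash
python3 st.py
```

```text
t 13.45 p [0.5483 0.1276 0.1563] tool 102.8 r 0.1372 pos polar 103.1 angle 1.167 F [-6.4 -6.7 -0.7] push 7.75 rad -5.1 Mz 0.265 T 1.328 w 0.254 j7 [-0.13  0.8  -0.3   1.62  0.31  0.78 -0.34]
```

Call:
play_rows --steps '[{"dx":-0.001,"dy":-0.0167,"dz":0,"yaw":-7,"jaw":0.015},{"dx":-0.001,"dy":-0.0167,"dz":0,"yaw":-7,"jaw":0.015},{"dx":-0.001,"dy":-0.0167,"dz":0,"yaw":-7,"jaw":0.015},{"dx":-0.001,"dy":-0.0167,"dz":0,"yaw":-7,"jaw":0.015},{"dx":-0.001,"dy":-0.0167,"dz":0,"yaw":-7,"jaw":0.015},{"dx":-0.001,"dy":-0.0167,"dz":0,"yaw":-7,"jaw":0.015},{"dx":-0.001,"dy":-0.0167,"dz":0,"yaw":-7,"jaw":0.015},{"dx":-0.001,"dy":-0.0167,"dz":0,"yaw":-7,"jaw":0.015}]' --force 40

```text
t: 14.25
position: [0.4513, 0.044, 0.1564]
tcp_rot: [0.181, 0.984, 0.0, 0.0]
ft_force: [4.0, -0.5, -8.2]
gripper_width: 0.252
grasp_force: 41.7
```

```bash
python3 st.py 222 7
```

```text
t 14.25 p [0.4513 0.044  0.1564] tool 159.2 r 0.1377 pos polar 158.7 angle 0.197 F [ 4.  -0.5 -8.2] push -1.0 rad -3.9 Mz -0.077 T -0.215 w 0.252 j7 [ 0.15  0.71 -0.56  2.    0.64  0.62  0.37]
[{"dx": -0.0017, "dy": -0.0178, "dz": 0.0014, "yaw": -6.98}, {"dx": -0.001, "dy": -0.0166, "dz": -0.0, "yaw": -6.98}]
9
[{"dx": -0.001, "dy": -0.0166, "dz": -0.0, "yaw": -6.98}]
```

The click-back torque reads 0.215 N m against the nominal 0.2, so the torque measurement is sound and the friction is somewhat high.

Call:
play_rows --steps '[{"dx":-0.0017,"dy":-0.0167,"dz":0,"yaw":-7,"jaw":0.015},{"dx":-0.001,"dy":-0.0167,"dz":0,"yaw":-7,"jaw":0.015},{"dx":-0.001,"dy":-0.0167,"dz":0,"yaw":-7,"jaw":0.015},{"dx":-0.001,"dy":-0.0167,"dz":0,"yaw":-7,"jaw":0.015},{"dx":-0.001,"dy":-0.0167,"dz":0,"yaw":-7,"jaw":0.015},{"dx":-0.001,"dy":-0.0167,"dz":0,"yaw":-7,"jaw":0.015},{"dx":-0.001,"dy":-0.0167,"dz":0,"yaw":-7,"jaw":0.015},{"dx":-0.001,"dy":-0.0167,"dz":0,"yaw":-7,"jaw":0.015},{"dx":0,"dy":0,"dz":0,"yaw":0,"jaw":0.015}]' --force 40

```text
t: 15.15
position: [0.4677, -0.0853, 0.1561]
tcp_rot: [-0.3, 0.954, -0.001, -0.001]
ft_force: [-11.2, -2.5, 12.2]
gripper_width: 0.252
grasp_force: 43.8
```

Call:
play_rows --steps '[{"dx":-0.0005,"dy":0.0072,"dz":0,"yaw":3,"jaw":0.015},{"dx":-0.0002,"dy":0.0072,"dz":0,"yaw":3,"jaw":0.015},{"dx":-0.0002,"dy":0.0072,"dz":0,"yaw":3,"jaw":0.015},{"dx":-0.0002,"dy":0.0072,"dz":0,"yaw":3,"jaw":0.015},{"dx":-0.0002,"dy":0.0072,"dz":0,"yaw":3,"jaw":0.015},{"dx":0,"dy":0.0012,"dz":0,"yaw":0.5,"jaw":0.015},{"dx":0,"dy":0.0012,"dz":0,"yaw":0.5,"jaw":0.015}]' --force 40

```text
t: 15.85
position: [0.4493, -0.0498, 0.1562]
tcp_rot: [-0.163, 0.987, -0.001, -0.001]
ft_force: [-11.1, -5.5, 5.0]
gripper_width: 0.257
grasp_force: 42.7
```

```bash
python3 st.py
```

```text
t 15.85 p [ 0.4493 -0.0498  0.1562] tool 198.8 r 0.1374 pos polar 198.6 angle -0.499 F [-11.1  -5.5   5. ] push 1.7 rad 12.3 Mz 0.316 T 0.55 w 0.257 j7 [ 0.47  0.76 -0.79  2.    0.81  0.74  1.08]
```

Call:
play_rows --steps '[{"dx":0,"dy":0.0048,"dz":0,"yaw":2,"jaw":0.015},{"dx":-0.0001,"dy":0.0048,"dz":0,"yaw":2,"jaw":0.015},{"dx":-0.0001,"dy":0.0048,"dz":0,"yaw":2,"jaw":0.015},{"dx":0,"dy":0.0012,"dz":0,"yaw":0.5,"jaw":0.015},{"dx":0,"dy":0.0012,"dz":0,"yaw":0.5,"jaw":0.015}]' --force 40

```text
t: 16.35
position: [0.4449, -0.034, 0.1562]
tcp_rot: [-0.102, 0.995, -0.001, -0.001]
ft_force: [-9.3, -7.4, 5.2]
gripper_width: 0.25
grasp_force: 42.7
```

```bash
python3 st.py
```

```text
t 16.35 p [ 0.4449 -0.034   0.1562] tool 191.7 r 0.1374 pos polar 191.7 angle -0.379 F [-9.3 -7.4  5.2] push 5.41 rad 10.6 Mz 0.426 T 1.17 w 0.25 j7 [ 0.42  0.74 -0.75  2.02  0.79  0.7   0.94]
```

Call:
play_rows --steps '[{"dx":0.0012,"dy":0.0036,"dz":0,"yaw":1.5,"jaw":0.015},{"dx":0,"dy":0.0036,"dz":0,"yaw":1.5,"jaw":0.015},{"dx":0,"dy":0.0012,"dz":0,"yaw":0.5,"jaw":0.015},{"dx":0,"dy":0.0012,"dz":0,"yaw":0.5,"jaw":0.015}]' --force 40

```text
t: 16.75
position: [0.4432, -0.0243, 0.1563]
tcp_rot: [-0.068, 0.998, -0.001, 0.0]
ft_force: [0.1, -5.0, -1.6]
gripper_width: 0.252
grasp_force: 42.0
```

```bash
python3 st.py
```

```text
t 16.75 p [ 0.4432 -0.0243  0.1563] tool 187.8 r 0.1375 pos polar 187.7 angle -0.308 F [ 0.1 -5.  -1.6] push 5.01 rad 0.6 Mz 0.347 T 1.037 w 0.252 j7 [ 0.39  0.73 -0.72  2.03  0.78  0.68  0.86]
```

Call:
play_rows --steps '[{"dx":0,"dy":0.0036,"dz":0,"yaw":1.5,"jaw":0.015},{"dx":0,"dy":0.0036,"dz":0,"yaw":1.5,"jaw":0.015},{"dx":0,"dy":0.0036,"dz":0,"yaw":1.5,"jaw":0.015},{"dx":0,"dy":0.0036,"dz":0,"yaw":1.5,"jaw":0.015},{"dx":0,"dy":0.0012,"dz":0,"yaw":0.5,"jaw":0.015},{"dx":0,"dy":0.0012,"dz":0,"yaw":0.5,"jaw":0.015}]' --force 40

```text
t: 17.35
position: [0.4419, -0.0076, 0.1563]
tcp_rot: [-0.007, 1.0, -0.001, 0.0]
ft_force: [1.9, -5.5, -4.3]
gripper_width: 0.253
grasp_force: 41.9
```

```bash
python3 st.py
```

```text
t 17.35 p [ 0.4419 -0.0076  0.1563] tool 180.8 r 0.1376 pos polar 180.7 angle -0.186 F [ 1.9 -5.5 -4.3] push 5.52 rad -1.9 Mz 0.36 T 1.12 w 0.253 j7 [ 0.33  0.72 -0.68  2.03  0.76  0.65  0.72]
```

Call:
play_rows --steps '[{"dx":0,"dy":0.0048,"dz":0,"yaw":2,"jaw":0.015},{"dx":0,"dy":0.0048,"dz":0,"yaw":2,"jaw":0.015},{"dx":-0.0001,"dy":0.0048,"dz":0,"yaw":2,"jaw":0.015},{"dx":-0.0001,"dy":0.0048,"dz":0,"yaw":2,"jaw":0.015},{"dx":0,"dy":0.0024,"dz":0,"yaw":1,"jaw":0.015},{"dx":0,"dy":0.0012,"dz":0,"yaw":0.5,"jaw":0.015},{"dx":0,"dy":0.0012,"dz":0,"yaw":0.5,"jaw":0.015}]' --force 40

```text
t: 18.05
position: [0.4436, 0.0162, 0.1563]
tcp_rot: [0.081, 0.997, -0.001, 0.001]
ft_force: [3.9, -6.3, -5.7]
gripper_width: 0.249
grasp_force: 41.8
```

```bash
python3 st.py
```

```text
t 18.05 p [0.4436 0.0162 0.1563] tool 170.7 r 0.1377 pos polar 170.7 angle -0.012 F [ 3.9 -6.3 -5.7] push 5.58 rad -4.9 Mz 0.339 T 1.108 w 0.249 j7 [ 0.25  0.71 -0.63  2.03  0.71  0.63  0.55]
```

Call:
play_rows --steps '[{"dx":0,"dy":0.0048,"dz":0,"yaw":2,"jaw":0.015},{"dx":0,"dy":0.0048,"dz":0,"yaw":2,"jaw":0.015},{"dx":-0.0001,"dy":0.0048,"dz":0,"yaw":2,"jaw":0.015},{"dx":-0.0001,"dy":0.0048,"dz":0,"yaw":2,"jaw":0.015},{"dx":0,"dy":0.0024,"dz":0,"yaw":1,"jaw":0.015},{"dx":0,"dy":0.0012,"dz":0,"yaw":0.5,"jaw":0.015},{"dx":0,"dy":0.0012,"dz":0,"yaw":0.5,"jaw":0.015}]' --force 40

```text
t: 18.75
position: [0.4495, 0.0393, 0.1564]
tcp_rot: [0.167, 0.986, -0.001, 0.001]
ft_force: [5.1, -8.3, -4.3]
gripper_width: 0.256
grasp_force: 41.7
```

```bash
python3 st.py
```

```text
t 18.75 p [0.4495 0.0393 0.1564] tool 160.7 r 0.1377 pos polar 160.8 angle 0.16 F [ 5.1 -8.3 -4.3] push 6.17 rad -7.6 Mz 0.324 T 1.173 w 0.256 j7 [ 0.17  0.71 -0.57  2.01  0.66  0.62  0.38]
```

Call:
play_rows --steps '[{"dx":-0.0009,"dy":0.0048,"dz":0,"yaw":2,"jaw":0.015},{"dx":-0.0001,"dy":0.0048,"dz":0,"yaw":2,"jaw":0.015},{"dx":-0.0001,"dy":0.0048,"dz":0,"yaw":2,"jaw":0.015},{"dx":0,"dy":0.0024,"dz":0,"yaw":1,"jaw":0.015},{"dx":0,"dy":0.0012,"dz":0,"yaw":0.5,"jaw":0.015},{"dx":0,"dy":0.0012,"dz":0,"yaw":0.5,"jaw":0.015}]' --force 40

```text
t: 19.35
position: [0.4569, 0.0567, 0.1563]
tcp_rot: [0.236, 0.972, -0.001, 0.0]
ft_force: [-0.7, -6.8, -1.4]
gripper_width: 0.25
grasp_force: 42.1
```

```bash
python3 st.py
```

```text
t 19.35 p [0.4569 0.0567 0.1563] tool 152.7 r 0.1377 pos polar 152.9 angle 0.298 F [-0.7 -6.8 -1.4] push 6.39 rad -2.5 Mz 0.372 T 1.252 w 0.25 j7 [ 0.11  0.71 -0.54  1.97  0.61  0.62  0.27]
```

Call:
play_rows --steps '[{"dx":0,"dy":0.0048,"dz":0,"yaw":2,"jaw":0.015},{"dx":-0.0001,"dy":0.0048,"dz":0,"yaw":2,"jaw":0.015},{"dx":-0.0001,"dy":0.0048,"dz":0,"yaw":2,"jaw":0.015},{"dx":-0.0001,"dy":0.0024,"dz":0,"yaw":1,"jaw":0.015},{"dx":0,"dy":0.0012,"dz":0,"yaw":0.5,"jaw":0.015},{"dx":0,"dy":0.0012,"dz":0,"yaw":0.5,"jaw":0.015}]' --force 40

```text
t: 19.95
position: [0.4668, 0.073, 0.1563]
tcp_rot: [0.303, 0.953, -0.001, 0.0]
ft_force: [-1.7, -7.0, -1.3]
gripper_width: 0.248
grasp_force: 42.2
```

```bash
python3 st.py
```

```text
t 19.95 p [0.4668 0.073  0.1563] tool 144.7 r 0.1377 pos polar 145.0 angle 0.437 F [-1.7 -7.  -1.3] push 6.73 rad -2.7 Mz 0.395 T 1.321 w 0.248 j7 [ 0.06  0.72 -0.5   1.93  0.56  0.63  0.15]
```

The torque now rises 0.55 N m per radian, the nominal loaded slope, from the 1.1 baseline. That puts the touch at about 0.05 rad. Near 1.15 to 1.2 rad the load should be about 250 N with T around 1.7, inside the window by either reading.

Call:
play_rows --steps '[{"dx":-0.0003,"dy":0.0048,"dz":0,"yaw":2,"jaw":0.015},{"dx":-0.0001,"dy":0.0048,"dz":0,"yaw":2,"jaw":0.015},{"dx":-0.0001,"dy":0.0048,"dz":0,"yaw":2,"jaw":0.015},{"dx":-0.0001,"dy":0.0048,"dz":0,"yaw":2,"jaw":0.015},{"dx":-0.0001,"dy":0.0048,"dz":0,"yaw":2,"jaw":0.015},{"dx":-0.0001,"dy":0.0048,"dz":0,"yaw":2,"jaw":0.015},{"dx":-0.0001,"dy":0.0024,"dz":0,"yaw":1,"jaw":0.015},{"dx":0,"dy":0.0012,"dz":0,"yaw":0.5,"jaw":0.015},{"dx":0,"dy":0.0012,"dz":0,"yaw":0.5,"jaw":0.015}]' --force 40

```text
t: 20.85
position: [0.4891, 0.0977, 0.1563]
tcp_rot: [0.417, 0.909, -0.001, 0.0]
ft_force: [-5.3, -7.4, 0.7]
gripper_width: 0.254
grasp_force: 42.4
```

```bash
python3 st.py
```

```text
t 20.85 p [0.4891 0.0977 0.1563] tool 130.7 r 0.1375 pos polar 131.1 angle 0.679 F [-5.3 -7.4  0.7] push 8.84 rad -2.1 Mz 0.327 T 1.544 w 0.254 j7 [-0.02  0.73 -0.43  1.85  0.47  0.67 -0.03]
```

Call:
play_rows --steps '[{"dx":-0.0002,"dy":0.0048,"dz":0,"yaw":2,"jaw":0.015},{"dx":-0.0001,"dy":0.0048,"dz":0,"yaw":2,"jaw":0.015},{"dx":-0.0001,"dy":0.0048,"dz":0,"yaw":2,"jaw":0.015},{"dx":-0.0001,"dy":0.0048,"dz":0,"yaw":2,"jaw":0.015},{"dx":-0.0001,"dy":0.0024,"dz":0,"yaw":1,"jaw":0.015},{"dx":0,"dy":0.0012,"dz":0,"yaw":0.5,"jaw":0.015},{"dx":0,"dy":0.0012,"dz":0,"yaw":0.5,"jaw":0.015}]' --force 40

```text
t: 21.55
position: [0.5084, 0.1117, 0.1563]
tcp_rot: [0.494, 0.869, -0.001, -0.0]
ft_force: [-5.8, -6.7, 1.0]
gripper_width: 0.251
grasp_force: 42.4
```

```bash
python3 st.py
```

```text
t 21.55 p [0.5084 0.1117 0.1563] tool 120.8 r 0.1375 pos polar 121.1 angle 0.853 F [-5.8 -6.7  1. ] push 8.41 rad -2.8 Mz 0.326 T 1.482 w 0.251 j7 [-0.07  0.75 -0.39  1.77  0.41  0.7  -0.15]
```

Call:
play_rows --steps '[{"dx":-0.0003,"dy":0.0048,"dz":0,"yaw":2,"jaw":0.015},{"dx":-0.0002,"dy":0.0048,"dz":0,"yaw":2,"jaw":0.015},{"dx":-0.0001,"dy":0.0048,"dz":0,"yaw":2,"jaw":0.015},{"dx":-0.0001,"dy":0.0036,"dz":0,"yaw":1.5,"jaw":0.015},{"dx":0,"dy":0.0012,"dz":0,"yaw":0.5,"jaw":0.015},{"dx":0,"dy":0.0012,"dz":0,"yaw":0.5,"jaw":0.015}]' --force 40

```text
t: 22.15
position: [0.5266, 0.1207, 0.1563]
tcp_rot: [0.557, 0.83, -0.001, -0.0]
ft_force: [-8.5, -5.1, 2.7]
gripper_width: 0.249
grasp_force: 42.5
```

```bash
python3 st.py
```

```text
t 22.15 p [0.5266 0.1207 0.1563] tool 112.3 r 0.1373 pos polar 112.6 angle 1.001 F [-8.5 -5.1  2.7] push 9.81 rad -1.4 Mz 0.269 T 1.615 w 0.249 j7 [-0.1   0.77 -0.35  1.7   0.36  0.74 -0.24]
```

Call:
play_rows --steps '[{"dx":-0.0002,"dy":0.0048,"dz":0,"yaw":2,"jaw":0.015},{"dx":-0.0002,"dy":0.0048,"dz":0,"yaw":2,"jaw":0.015},{"dx":-0.0001,"dy":0.0048,"dz":0,"yaw":2,"jaw":0.015},{"dx":-0.0001,"dy":0.0036,"dz":0,"yaw":1.5,"jaw":0.015},{"dx":0,"dy":0.0012,"dz":0,"yaw":0.5,"jaw":0.015},{"dx":0,"dy":0.0012,"dz":0,"yaw":0.5,"jaw":0.015}]' --force 40

```text
t: 22.75
position: [0.5459, 0.127, 0.1563]
tcp_rot: [0.617, 0.787, -0.001, -0.0]
ft_force: [-9.7, -3.7, 2.8]
gripper_width: 0.257
grasp_force: 42.6
```

```bash
python3 st.py
```

```text
t 22.75 p [0.5459 0.127  0.1563] tool 103.8 r 0.1372 pos polar 104.2 angle 1.149 F [-9.7 -3.7  2.8] push 10.34 rad -1.2 Mz 0.25 T 1.668 w 0.257 j7 [-0.13  0.79 -0.31  1.63  0.32  0.77 -0.34]
```

All three estimates agree with the 180–430 N window: angle about 240 N, push about 270 N, full torque about 360 N. I'll ease off the cushion, open and lift away.

Call:
play_rows --steps '[{"dx":0,"dy":-0.0072,"dz":0,"yaw":-3,"jaw":0.015},{"dx":0,"dy":-0.0072,"dz":0,"yaw":-3,"jaw":0.015},{"dx":0,"dy":-0.0072,"dz":0,"yaw":-3,"jaw":0.015},{"dx":0,"dy":-0.006,"dz":0,"yaw":-2.5,"jaw":0.015},{"dx":0,"dy":0,"dz":0,"yaw":0,"jaw":0.015}]' --force 40

```text
t: 23.25
position: [0.5202, 0.1179, 0.1564]
tcp_rot: [0.535, 0.845, -0.001, 0.0]
ft_force: [-2.2, -5.7, -3.7]
gripper_width: 0.253
grasp_force: 41.9
```

```bash
python3 st.py
```

```text
t 23.25 p [0.5202 0.1179 0.1564] tool 115.4 r 0.1374 pos polar 115.6 angle 0.95 F [-2.2 -5.7 -3.7] push 4.43 rad -4.2 Mz 0.136 T 0.745 w 0.253 j7 [-0.09  0.77 -0.36  1.73  0.38  0.72 -0.21]
```

Call:
play_rows --steps '[{"dx":0,"dy":0,"dz":0,"yaw":0,"jaw":0.06},{"dx":0,"dy":0,"dz":0,"yaw":0,"jaw":0.06},{"dx":0,"dy":0,"dz":0,"yaw":0,"jaw":0.06},{"dx":0,"dy":0,"dz":0,"yaw":0,"jaw":0.06},{"dx":0,"dy":0,"dz":-0.03,"yaw":0,"jaw":0.06},{"dx":0,"dy":0,"dz":-0.04,"yaw":0,"jaw":0.06},{"dx":0,"dy":0,"dz":-0.04,"yaw":0,"jaw":0.06},{"dx":0,"dy":0,"dz":0,"yaw":0,"jaw":0.06},{"dx":0,"dy":0,"dz":0,"yaw":0,"jaw":0.06},{"dx":0,"dy":0,"dz":0,"yaw":0,"jaw":0.06}]' --force 40

```text
t: 24.25
position: [0.521, 0.1187, 0.2652]
tcp_rot: [0.534, 0.846, -0.0, -0.0]
ft_force: [-0.6, 0.6, 0.1]
gripper_width: 0.702
grasp_force: 0.0
```

```bash
python3 look.py; python3 -c "
from plant import manip; import cv2
cv2.imwrite('pics/w3.png',manip.camera('wrist')['image'][:,:,::-1])"
```

```text
24.25 [0.521  0.1187 0.2652] 115.5 [-0.64  0.56  0.14] [ 0.038 -0.02   0.038] 0.702 0.0
tab 215 [0.5447 0.0648 0.2047] r 0.0789 polar 116.2
grip 3621 [0.5059 0.1133 0.184 ] r 0.1402 polar 121.7
```

View pics/w3.png

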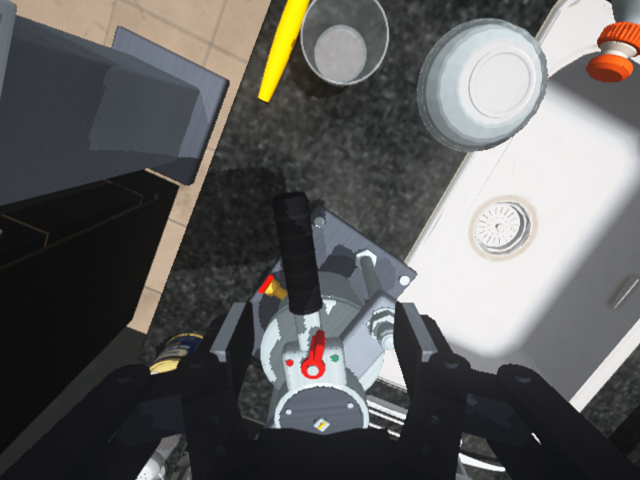

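The wrist view shows the tab at (318,345) leaning to the green dot at (335,358), the handle free and at rest, and the tumbler where it was. Handing in.

```bash
python3 -c "
from plant import manip; print(manip.hand_in())"
```

```text
the job is handed in; nothing more can be done
None
```

I pushed the red lever over to the green dot, tightened the screw until the lid was clamped at an estimated 220–360 N (last push 10.3 N at the grip, about 1.4–1.7 N m), and let the handle go. The job is handed in, but it returned no verdict.

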